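# Open the touch-latch collection case

### The job

Open the larger of the two walnut touch-latch cases: push its shut door in at the brass push plate so the catch lets go and the spring sets the door ajar, then with a fingertip behind the door swing it wide open, to about a right angle, and leave it so. Leave the smaller case shut, and do not move or lift the ring box, weights, compass or mirror.

Things in the scene. Friction and masses are not known exactly. Their poses are not given: they have to be found in the camera images.
- case: Larger walnut case, fixed: 160 mm deep (x), 160 wide (y), 140 high. Origin: centre of its underside. A 12 mm thick door covers its own -x side (towards the robot at yaw 0), outer face at x = -80 mm, from 12 to 140 mm above the table, hinged on the case's +y side, free edge at -y. Behind the shut door a 6 mm gap, then the box, 10 mm walls.
- case_door (a joint): Its door angle, rad: 0 shut and latched, positive swung out, stop 1.75. Pulling does not unlatch it. Pushed in 3 mm at the plate (-0.026; stop -0.036; 3 to 4 N) the catch lets go for good; as the finger backs off a spring sends the door out to about 0.6, free edge about 80 mm out, room for a fingertip behind. From there it swings with light friction, stays where left, never relatches.
- case_plate (a point): Centre of the face of the square brass push plate on the larger case's door: 30 x 30 mm, 4 mm proud of the door's outer face, 25 mm from the free edge, 113 mm above the table. Moves with the door; its -x axis points out of the door's outer face.
- case_hinge (a point): On the larger case's vertical hinge axis, at the height of the case's top (140 mm): 6 mm behind the door's outer face (middle of its thickness), 6 mm in from the case's +y side. A brass hinge barrel stands 8 mm above the top there. Axes as case.
- case_edge (a point): Top of the free edge of the larger case's door, middle of its thickness, 147 mm from the hinge axis; moves with the door (door's +x axis points to its inner side).
- smallcase: The smaller case, same walnut and same kind of door and push plate, fixed: 130 mm deep, 110 mm wide, 100 mm high. Origin: centre of its underside. To be left shut.
- smallcase_door (a joint): Door angle of the smaller case in rad: 0 shut, grows as it opens. Its touch latch lets go just as easily if the door is pushed.
- ringbox: Burgundy plastic ring box, 55 x 55 x 44 mm, loose, on top of the smaller case. Origin: centre of its underside.
- weight0: Largest nickel-plated calibration weight, diameter 38, height 62 mm, loose on the table. Origin: centre of its underside.
- weight1: Middle calibration weight, diameter 30, height 46 mm, loose. Origin: centre of its underside.
- weight2: Smallest calibration weight, diameter 24, height 36 mm, loose. Origin: centre of its underside.
- compass: Silver pocket compass lying flat, diameter 58, height 15 mm, loose. Origin: centre of its underside.
- mirror: Hand mirror with tortoiseshell acetate frame lying flat, 225 mm long (x), 110 mm wide, 10 mm high, loose; round head (centre 60 mm along +x), handle to -x. Origin: on its underside.
- vise: Small cast-iron vise with brass jaws, bolted to the table, about 180 x 100 mm, 97 mm high. Origin: centre of its base's underside. An obstacle only.
Mind the look-alikes: they are no part of the job. Leave any red look-alike of the case alone.

How it is judged:
By the outcome, as a careful person would: the job done as asked, in the order asked, and still so for the second after the job is handed in, with the robot touching nothing.
It also fails if it takes over 48 s, if anything falls off the work surface, if the arm or the gripper's body presses on something with over 40 N, if the wrist force passes 120 N, or if a joint passes its speed limit or range.

### The arm

A 6-joint arm with a two-finger parallel gripper is mounted at the origin on the work surface. World frame = base frame: x ahead of the robot, y to its left, z up, the work surface at z = 0. Lengths are in m, angles in rad, forces in N, time in s.
With the tool pointing down it reaches from about 0.375 to 0.975 m from the base axis. Payload 3.8 kg.
Tool frame: the origin (TCP) lies midway between the tips of the shut fingers; the grasp point (between the pads) lies 19 mm behind it; z points along the fingers, y is the line along which they close (so a half turn about z gives the same grasp; the last joint's range is limited). The gripper opens to 85 mm and grips with 20 to 120 N. Pads are 22 mm wide; open, the fingers measure 114 mm over their backs; the gripper's body (76 mm by 85 mm) begins 54 mm behind the grasp point. The pads swing forward as they close: fully open they stand 13 mm farther back than shut.
Start: joints at [1.313, 0.264, 1.604, -0, 1.274, -0.037], TCP at [0.148, 0.659, 0.231] pointing down, gripper open.
Joint ranges: [-2.63, 2.63], [-0.94, 2.18], [0.31, 2.57], [-1.31, 4.45], [0, 2.66], [-2.55, 2.55]. Speed limits (rad/s): [2.57, 2.57, 3.14, 3.14, 3.14, 3.14].

### API

Orientations are given as a rotation vector (axis times angle).
In Python, from workcell import read_state, vision, ticket gives the robot as it stands. The module is installed in compiled form; this text tells all that it offers.
- The arm moves only by the tool jog_arm, never from a script. Its arguments are lists of equal length, an entry for each row: "turn": the turn, a rotation vector about the tool's x, y, z in rad, a list of three; "delta_pos": the shift along the tool's x, y, z in m, a list of three; "gripper": the finger opening in m, from 0 to 0.0854. In form: {"turn": [[rx, ry, rz], ...], "delta_pos": [[dx, dy, dz], ...], "gripper": [gripper, ...]}. A call has 1 to 20 rows; each row shifts and turns the commanded pose from where the row before left it, along the tool's axes as they then stand; what a row does not reach is not made up. A row lasts 1/12 s, in which the tool goes at most 41.7 mm and 7.16 degrees, less where a joint would pass 70% of its speed; a pose out of reach is approached as far as the arm can. A call with a gripper value outside its range is refused whole. The fingers move at their own pace and stop on an object; "grip_force" is the grip in N (left out, the last holds). Time passes only in rows, so rows that do not move let the fingers close. It gives the time, the measured TCP pose, the force, the opening and the grip force at its end, in the units of the state.
- read_state(): the state, without advancing time (a new reading comes with each control period).
- vision.read_camera(name): name is "side" or "top"; returns the picture (384x512x3 uint8, red, green, blue); there is no depth.
- vision.calibration(name): a dict with "vfov" (degrees; the focal length in pixels is half the picture's height over the tangent of half this angle, whatever the lens; pixels are square), "cx", "cy" (the principal point, pixels), "R" (3x3) and "t" (3): a world point X has camera coordinates R X + t. Camera axes: x right, y down, z forward; pixel columns grow to the right and rows downward; lengths in m; the calibration is good to about 2 mm. A picture is of the moment at which its call begins. calibration takes no time and is no camera call.
- ticket.finish_job(): hands the job in; it is judged then, once.
The state is a dict: "time": time; "q": joint angles; "joint_vel": joint speeds; "joint_torque": joint torques, N m; "tool_pos": TCP position; "tcp_rot": TCP orientation; "wrist_force": force on the tool from outside, world axes, zero at the start; "torque": the same for the moment, N m; "width": opening from 0.0 (shut) to 1.0 (fully open); "grip_force": force on a finger pad.
Only numpy, scipy, OpenCV 4.12 (cv2) and the standard library are available. Lean on these libraries where they do the work, as an engineer would, in place of code of your own. Each camera call takes 0.05 s, during which the arm holds its last target. There are 200 camera calls.

## Working session

There is one attempt and no reset: what is moved stays moved. The work goes in short steps, Python scripts to look and compute and a tool call to move; the robot and the scene stay as the last step left them, time stands still between calls to the robot, and variables do not carry over. Pictures are saved under pics/ and viewed, at most 10 in all, crops included, and the job is handed in when it is done.

Besides the shell and the picture viewer there is one more tool, called after "Call:" as name(argument=value, ...), one argument or row to a line, values as JSON. jog_arm: Moves the arm, as the interface text tells. Its arguments: {"type":"object","properties":{"turn":{"type":"array","items":{"type":"array","items":{"type":"number"}}},"delta_pos":{"type":"array","items":{"type":"array","items":{"type":"number"}}},"gripper":{"type":"array","items":{"type":"number"}},"grip_force":{"type":"number"}},"required":["turn","delta_pos","gripper"]}

```bash
mkdir -p pics; python3 - <<'E'
from workcell import read_state, vision
import cv2
for n in("top","side"):
    im=vision.read_camera(n); cv2.imwrite(f"pics/{n}0.png",im[:,:,::-1])
    print(n,vision.calibration(n))
print(read_state())
E
```

```text
top {'vfov': 52.32373233091955, 'cx': 261.0728379386551, 'cy': 193.52891346993206, 'R': array([[-3.87394017e-03, -9.99991927e-01, -1.06704752e-03],
       [-9.90506697e-01,  3.98381537e-03, -1.37406741e-01],
       [ 1.37409883e-01,  5.24612217e-04, -9.90514134e-01]]), 't': array([-0.01456192,  0.52037079,  1.39031869])}
side {'vfov': 52.14378428150022, 'cx': 250.8114147855161, 'cy': 192.8559975381387, 'R': array([[-0.90527496,  0.42430444, -0.02104731],
       [ 0.25775147,  0.50919327, -0.82114944],
       [-0.3377002 , -0.748791  , -0.57032501]]), 't': array([ 0.48227409, -0.04581981,  1.62176908])}
{'time': 0.1, 'q': array([ 1.31314845e+00,  2.64704535e-01,  1.60527637e+00,  1.90272349e-05,
        1.27371467e+00, -3.69243407e-02]), 'joint_vel': array([-0.00047603, -0.0005494 , -0.00231595,  0.00073554, -0.00068111,
       -0.00096774]), 'joint_torque': array([-3.82649678e-04, -5.16703320e+01, -3.68588984e+01, -8.49582830e-05,
        6.24072942e-03, -1.25950825e-05]), 'tool_pos': array([0.14761873, 0.65795917, 0.23004751]), 'tcp_rot': array([-0.3459809 , -3.12215294,  0.00326297]), 'wrist_force': array([ 0.22415762,  0.05199914, -0.02370534]), 'torque': array([ 0.04617774, -0.01228369, -0.01583301]), 'grip_force': 0.0, 'width': 1.001042093431571}
```

View pics/top0.png

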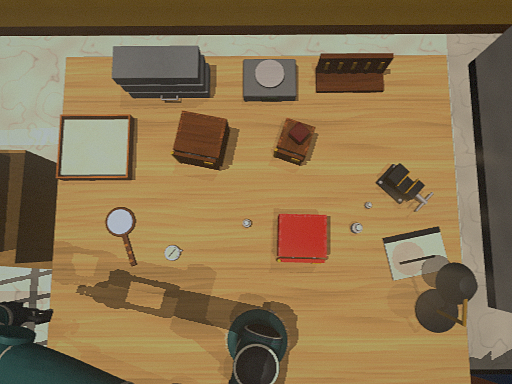

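View pics/side0.png

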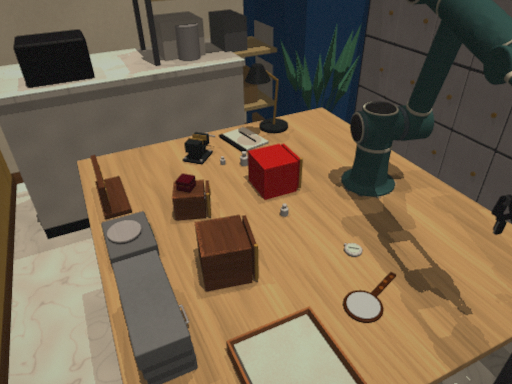

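Top view: larger walnut case at about (201,138). Candidates it could be confused with are the smaller walnut case with the ring box at (295,140), the red look-alike at (302,237) and the wooden rack at (353,72). In the side view, the larger case is at (225,250). I choose the one at (201,138) and check it in a close crop.

```bash
python3 - <<'E'
import cv2, numpy as np
a=cv2.imread("pics/top0.png")[100:180,160:240]; b=cv2.imread("pics/side0.png")[205:295,180:270]
f=lambda x:cv2.resize(x,(400,400) ,interpolation=cv2.INTER_CUBIC)
cv2.imwrite("pics/crop0.png",np.hstack([f(a),f(b)]))
E
```

```text
(no output)
```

View pics/crop0.png

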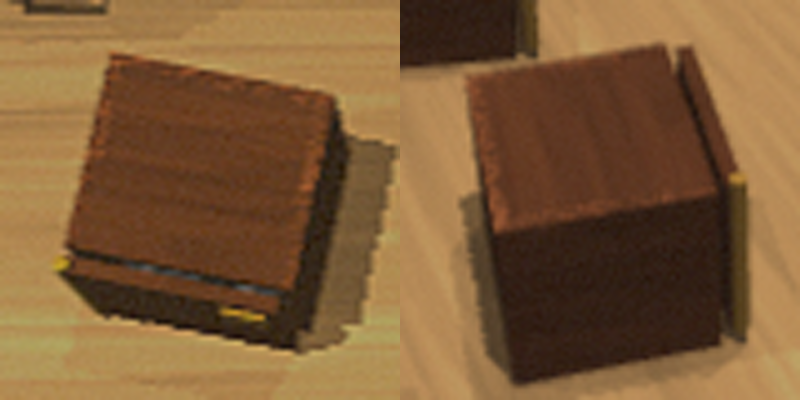

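```bash
cat > h.py <<'E'
import numpy as np
from workcell import vision
def proj(n,X):
    c=vision.calibration(n); f=192/np.tan(np.radians(c["vfov"])/2)
    P=np.asarray(X)@c["R"].T+c["t"]; return P[:,:2]/P[:,2:]*f+[c["cx"],c["cy"]]
def Rz(a): return np.array([[np.cos(a),-np.sin(a),0],[np.sin(a),np.cos(a),0],[0,0,1]])
def place(p,L): return np.asarray(L)@Rz(p[2]).T+[p[0],p[1],0]
E
python3 - <<'E'
from h import *
from scipy.optimize import least_squares
L=np.array([[80,80,140],[80,-80,140],[-62,-80,140],[-62,80,140]])/1e3
T=np.array([[108,55],[335,97],[293,290],[70,245]])/5+[160,100]-.4
S=np.array([[65,75],[97,0],[0,0],[0,0]])
S=np.array([[97,230],[65,75],[262,45],[315,190]])/4.444+[180,205]-.4
r=lambda p,w=(1,1):np.r_[w[0]*(proj("top",place(p,L))-T).ravel(),w[1]*(proj("side",place(p,L))-S).ravel()]
for w in((1,1),(1,0),(0,1)):
    s=least_squares(r,[.8,.15,-.2],args=(w,)); print(w,s.x.round(4),s.fun.round(1))
p=least_squares(r,[.8,.15,-.2]).x
Q=np.array([[-84,-55,113],[-74,74,140],[-74,-73,140],[-84,-55,128],[-74,74,148]])/1e3
W=place(p,Q);print(W.round(3));print(proj("top",W[3:]))
from workcell import read_state
from scipy.spatial.transform import Rotation as R
print(R.from_rotvec(read_state()["tcp_rot"]).as_matrix().round(3))
E
```

```text
(1, 1) [ 0.7067  0.1945 -0.1955] [ 0.9 -0.6  0.5 -0.6  0.5  0.1 -0.5  0.4 -0.2  0.8 -0.2  0.2  0.5 -0.6
  0.9  0.5]
(1, 0) [ 0.7062  0.1955 -0.1923] [ 0.5 -0.4  0.1 -0.5  0.2  0.2 -0.8  0.7  0.   0.  -0.   0.   0.  -0.
  0.   0. ]
(0, 1) [ 0.7068  0.1929 -0.1981] [ 0.  -0.   0.  -0.   0.   0.  -0.   0.  -0.5  0.4 -0.4 -0.1  0.3 -0.8
  0.5  0.2]
[[0.614 0.157 0.113]
 [0.648 0.281 0.14 ]
 [0.62  0.137 0.14 ]
 [0.614 0.157 0.128]
 [0.648 0.281 0.148]]
[[210.63866561 163.26553287]
 [173.49290059 152.13714666]]
[[-0.976  0.219 -0.001]
 [ 0.219  0.976 -0.002]
 [ 0.    -0.002 -1.   ]]
```

Crop: dark walnut with no red. Hinge barrel at top-view (172,153), plate top at (209,163). The fit is consistent to under 1 px in both views: case at (0.707, 0.195), yaw −0.196, plate at (0.614, 0.157, 0.113). Next I move to a point 50 mm in front of the plate with the fingers shut.

Call:
jog_arm(
  turn=[
    [0,0,-0.025],
    [0,0,0],
    [0,0,0],
    [0,0,0],
    [0,0,0],
    [0,0,0],
    [0,0,0],
    [0,0,0],
    [0,0,0],
    [0,0,0],
    [0,0,0],
    [0,0,0],
    [0,0,0],
    [0,0,0],
    [0,0,0],
    [0,0,0],
    [0,0,0],
    [0,0,0],
    [0,0,0],
    [0,0,0],
  ],
  delta_pos=[
    [-0.0252,-0.02,0],
    [-0.0252,-0.02,0],
    [-0.0252,-0.02,0],
    [-0.0252,-0.02,0],
    [-0.0252,-0.02,0],
    [-0.0252,-0.02,0],
    [-0.0252,-0.02,0],
    [-0.0252,-0.02,0],
    [-0.0252,-0.02,0],
    [-0.0252,-0.02,0],
    [-0.0252,-0.02,0],
    [-0.0252,-0.02,0],
    [-0.0252,-0.02,0],
    [-0.0252,-0.02,0],
    [-0.0252,-0.02,0],
    [-0.0252,-0.02,0],
    [-0.0252,-0.02,0],
    [-0.0252,-0.02,0],
    [-0.0252,-0.02,0],
    [-0.0252,-0.02,0],
  ],
  gripper=[0,0,0,0,0,0,0,0,0,0,0,0,0,0,0,0,0,0,0,0],
)

```text
time: 1.77
tool_pos: [0.5642, 0.1662, 0.2308]
tcp_rot: [-0.307, -3.126, 0.0]
wrist_force: [0.2, 0.7, 0.6]
width: -0.001
grip_force: 0.0
```

Call:
jog_arm(
  turn=[
    [0,0,0],
    [0,0,0],
    [0,0,0],
    [0,0,0],
    [0,0,0],
    [0,0,0],
  ],
  delta_pos=[
    [0,0,0.025],
    [0,0,0.025],
    [0,0,0.025],
    [0,0,0.025],
    [0,0,0.026],
    [0,0,0],
  ],
  gripper=[0,0,0,0,0,0],
)

```text
time: 2.27
tool_pos: [0.5587, 0.1663, 0.0987]
tcp_rot: [-0.306, -3.116, 0.006]
wrist_force: [-1.4, -0.7, -0.8]
width: 0.001
grip_force: 0.0
```

```bash
python3 - <<'E'
from h import *
from workcell import read_state
import cv2
s=read_state();print(s["tool_pos"],s["tcp_rot"],s["wrist_force"],s["width"])
p=[.7067,.1945,-.1955]
print("tcp in case frame",Rz(p[2]).T@(s["tool_pos"]-[p[0],p[1],0]))
f=lambda x:cv2.resize(x,(400,400) ,interpolation=cv2.INTER_CUBIC)
a=vision.read_camera("top")[90:210,150:270,::-1]; b=vision.read_camera("side")[180:300,190:310,::-1]
cv2.imwrite("pics/c1.png",np.hstack([f(a),f(b)]))
E
```

```text
[0.55874412 0.1662856  0.09873173] [-0.30626272 -3.11554588  0.00622128] [-1.38392018 -0.74849297 -0.77785379] 0.0010314881228269729
tcp in case frame [-0.13965657 -0.05641841  0.09873173]
```

View pics/c1.png

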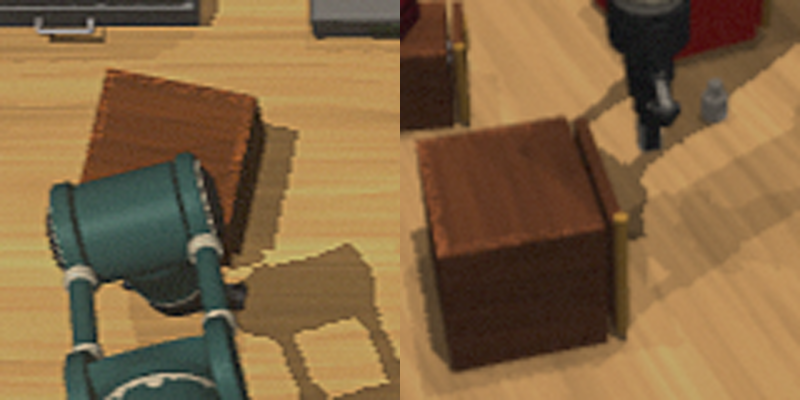

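The side view shows the fingertip at crop (650,140), in front of the door on the plate's line, and all clear. I approach and then push gently.

Call:
jog_arm(
  turn=[
    [0,0,0],
    [0,0,0],
    [0,0,0],
    [0,0,0],
    [0,0,0],
  ],
  delta_pos=[
    [-0.012,0,0],
    [-0.012,0,0],
    [-0.012,0,0],
    [0,0,0],
    [0,0,0],
  ],
  gripper=[0,0,0,0,0],
)

```text
time: 2.78
tool_pos: [0.6009, 0.1606, 0.1064]
tcp_rot: [0.308, 3.124, 0.001]
wrist_force: [0.1, -0.3, -0.1]
width: 0.0
grip_force: 0.0
```

Call:
jog_arm(
  turn=[
    [0,0,0],
    [0,0,0],
    [0,0,0],
  ],
  delta_pos=[
    [-0.003,0,0],
    [-0.003,0,0],
    [0,0,0],
  ],
  gripper=[0,0,0],
)

```text
time: 3.03
tool_pos: [0.6046, 0.1594, 0.1053]
tcp_rot: [-0.307, -3.125, 0.0]
wrist_force: [-2.2, -0.5, 0.4]
width: 0.0
grip_force: 1.0
```

Call:
jog_arm(
  turn=[
    [0,0,0],
    [0,0,0],
    [0,0,0],
  ],
  delta_pos=[
    [-0.0015,0,0],
    [-0.001,0,0],
    [0,0,0],
  ],
  gripper=[0,0,0],
)

```text
time: 3.28
tool_pos: [0.6069, 0.1589, 0.1051]
tcp_rot: [-0.307, -3.126, 0.001]
wrist_force: [-4.2, -0.9, 1.6]
width: 0.002
grip_force: 1.8
```

Call:
jog_arm(
  turn=[
    [0,0,0],
    [0,0,0],
    [0,0,0],
  ],
  delta_pos=[
    [-0.001,0,0],
    [-0.0005,0,0],
    [0,0,0],
  ],
  gripper=[0,0,0],
)

```text
time: 3.53
tool_pos: [0.6072, 0.1588, 0.1051]
tcp_rot: [-0.307, -3.123, 0.001]
wrist_force: [-7.8, -0.4, 4.7]
width: -0.001
grip_force: 3.7
```

Travel to the stop was felt: the force rose to 7.8 N. I back off now.

Call:
jog_arm(
  turn=[
    [0,0,0],
    [0,0,0],
    [0,0,0],
    [0,0,0],
    [0,0,0],
    [0,0,0],
    [0,0,0],
    [0,0,0],
    [0,0,0],
    [0,0,0],
    [0,0,0],
    [0,0,0],
  ],
  delta_pos=[
    [0.01,0,0],
    [0.015,0,0],
    [0.02,0,0],
    [0.02,0,0],
    [0.02,0,0],
    [0.02,0,0],
    [0.01,0,0],
    [0,-0.025,0],
    [0,-0.025,0],
    [0,-0.025,0],
    [0,0,0],
    [0,0,0],
  ],
  gripper=[0,0,0,0,0,0,0,0,0,0,0,0],
)

```text
time: 4.53
tool_pos: [0.4821, 0.1068, 0.1056]
tcp_rot: [0.31, 3.124, 0.001]
wrist_force: [-0.2, -0.1, 0.2]
width: 0.002
grip_force: 0.0
```

```bash
python3 - <<'E'
from h import *
from workcell import read_state
import cv2
s=read_state();print(s["tool_pos"],s["wrist_force"])
p=[.7067,.1945,-.1955]
print("tcp in case frame",Rz(p[2]).T@(s["tool_pos"]-[p[0],p[1],0]))
f=lambda x:cv2.resize(x,(400,400) ,interpolation=cv2.INTER_CUBIC)
a=vision.read_camera("top")[90:210,150:270,::-1]; b=vision.read_camera("side")[160:300,190:330,::-1]
cv2.imwrite("pics/c2.png",np.hstack([f(a),f(b)]))
h=np.array([-.074,.074,.14])
E=[h+[-.147*np.sin(q),-.147*np.cos(q),0] for q in(.4,.5,.6,.7)]
print((proj("side",place(p,E))-[190,160])*400/140+[400,0]); print((proj("top",place(p,E))-[150,90])*400/120)
E
```

```text
[0.48207248 0.10680634 0.10556784] [-0.24217048 -0.07024691  0.18301943]
tcp in case frame [-0.2033134  -0.12965863  0.10556784]
[[605.35279359 154.40408292]
 [618.54157444 155.88181508]
 [631.5006054  158.17393487]
 [644.13396186 161.27147734]]
[[197.1151108  287.39234765]
 [188.27714139 298.76363303]
 [178.32527661 309.25469082]
 [167.35848561 318.75433658]]
```

View pics/c2.png

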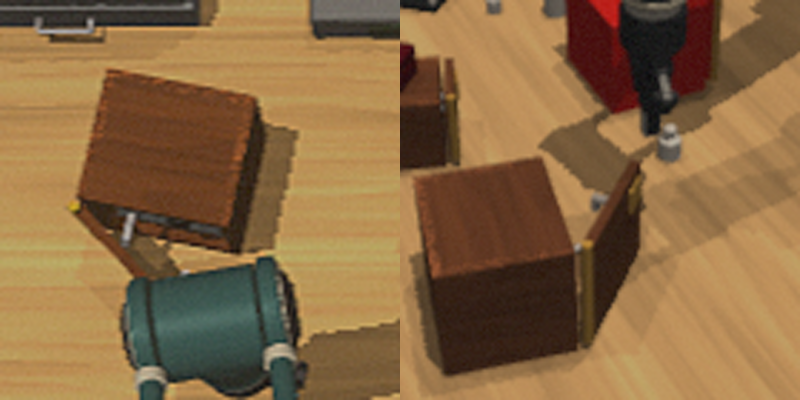

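The door is ajar at about 0.62 rad: in the side crop its free edge is at (640,160) and the fingertip at (650,130), beyond the edge. Now I go in behind the door.

Call:
jog_arm(
  turn=[
    [0,0,0],
    [0,0,0],
    [0,0,0],
    [0,0,0],
    [0,0,0],
    [0,0,0],
    [0,0,0],
    [0,0,0],
    [0,0,0],
    [0,0,0],
    [0,0,0],
    [0,0,0],
  ],
  delta_pos=[
    [-0.0225,0,0],
    [-0.0225,0,0],
    [-0.0225,0,0],
    [-0.0225,0,0],
    [0,0,0],
    [0,0.018,0],
    [0,0.018,0],
    [0,0.018,0],
    [0,0.018,0],
    [0,0.018,0],
    [0,0,0],
    [0,0,0],
  ],
  gripper=[0,0,0,0,0,0,0,0,0,0,0,0],
)

```text
time: 5.63
tool_pos: [0.5871, 0.1799, 0.1051]
tcp_rot: [-0.303, -3.127, 0.0]
wrist_force: [0.3, -0.4, 0.1]
width: -0.002
grip_force: 0.0
```

Call:
jog_arm(
  turn=[
    [0,0,0],
    [0,0,0],
    [0,0,0],
    [0,0,0],
    [0,0,0],
    [0,0,0],
    [0,0,0],
    [0,0,0],
    [0,0,0],
    [0,0,0],
    [0,0,0],
    [0,0,0],
  ],
  delta_pos=[
    [0.007,0.01,0],
    [0.0075,0.007,0],
    [0.0075,0.007,0],
    [0.0075,0.007,0],
    [0.0075,0.007,0],
    [0.007,0.007,0],
    [0.006,0.01,0],
    [0.006,0.01,0],
    [0.005,0.01,0],
    [0.0025,0.009,0],
    [0,0,0],
    [0,0,0],
  ],
  gripper=[0,0,0,0,0,0,0,0,0,0,0,0],
)

```text
time: 6.63
tool_pos: [0.5412, 0.2739, 0.1052]
tcp_rot: [-0.305, -3.127, 0.0]
wrist_force: [0.5, -0.4, 0.1]
width: 0.0
grip_force: 0.0
```

```bash
python3 - <<'E'
from h import *
from workcell import read_state
import cv2
s=read_state();print(s["tool_pos"],s["wrist_force"])
p=[.7067,.1945,-.1955]
print("tcp in case frame",Rz(p[2]).T@(s["tool_pos"]-[p[0],p[1],0]))
b=vision.read_camera("side")[160:300,190:330,::-1]
cv2.imwrite("pics/c3.png",cv2.resize(b,(560,560),interpolation=cv2.INTER_CUBIC))
h=np.array([-.074,.074,.14])
E=[h+[-.147*np.sin(q),-.147*np.cos(q),0] for q in(1.2,1.3,1.4,1.5,1.57,1.65)]
print((proj("side",place(p,E))-[190,160])*4)
E
```

```text
[0.54120654 0.27394823 0.10520866] [ 0.48119787 -0.39113485  0.05245628]
tcp in case frame [-0.1777743   0.04578652  0.10520866]
[[418.60267428 263.51721225]
 [430.67513065 274.00405464]
 [441.32941611 285.34086065]
 [450.43191255 297.45227595]
 [455.81113741 306.34527424]
 [460.89624257 316.87922425]]
```

View pics/c3.png

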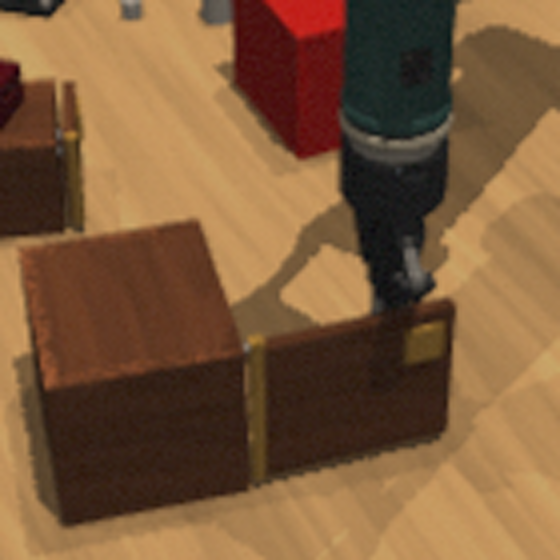

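The door's free-edge top is at (454,301), which is about 1.53 rad (88°). I back away from it, rise and check.

Call:
jog_arm(
  turn=[
    [0,0,0],
    [0,0,0],
    [0,0,0],
    [0,0,0],
    [0,0,0],
    [0,0,0],
    [0,0,0],
    [0,0,0],
    [0,0,0],
    [0,0,0],
    [0,0,0],
    [0,0,0],
    [0,0,0],
  ],
  delta_pos=[
    [0,-0.01,0],
    [0,-0.015,0],
    [0,-0.015,0],
    [0,0,0],
    [0,0,-0.025],
    [0,0,-0.025],
    [0,0,-0.025],
    [0,0,-0.025],
    [0.03,-0.015,0],
    [0.03,-0.015,0],
    [0,0,0],
    [0,0,0],
    [0,0,0],
  ],
  gripper=[0,0,0,0,0,0,0,0,0,0,0,0,0],
)

```text
time: 7.77
tool_pos: [0.4693, 0.2155, 0.2056]
tcp_rot: [0.308, 3.125, 0.001]
wrist_force: [0.5, 0.9, -0.1]
width: 0.001
grip_force: 0.0
```

```bash
python3 - <<'E'
from workcell import read_state, vision
import cv2
print(read_state()["wrist_force"],read_state()["tool_pos"])
cv2.imwrite("pics/s4.png",vision.read_camera("side")[:,:,::-1])
E
```

```text
[ 0.47932948  0.89009301 -0.06227061] [0.46928229 0.21552983 0.20564082]
```

View pics/s4.png

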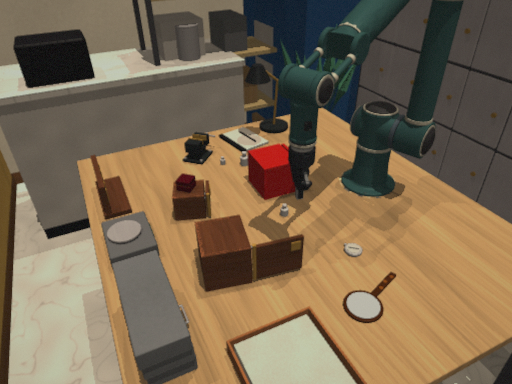

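The door stands wide open, with its edge at (302,236). The smaller case at (192,200) is shut, everything else is where it was, and the arm is clear.

```bash
python3 -c "
from workcell import ticket; print(ticket.finish_job())"
```

```text
the job is handed in; nothing more can be done
None
```

The larger walnut case's door was unlatched at its push plate and swung open to about 88° (1.53 rad, measured from the image), the smaller case stayed shut, nothing else was seen to move, and the job is handed in.

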